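# Hook the hole saw out of the gap

### The arm

A 7-joint arm with a two-finger parallel gripper is mounted at the origin on the work surface. World frame = base frame: x ahead of the robot, y to its left, z up, the work surface at z = 0. Lengths are in m, angles in rad, forces in N, time in s.
With the tool pointing down it reaches from about 0.35 to 0.9 m from the base axis. Payload 19.9 kg.
Tool frame: the origin (TCP) lies between the finger pads; the fingertips stand 19 mm ahead of it and the grasp point (between the pads) is the TCP; z points along the fingers, y is the line along which they close (so a half turn about z gives the same grasp; the last joint's range is limited). The gripper opens to 85 mm and grips with 20 to 120 N. Pads are 22 mm wide; open, the fingers measure 114 mm over their backs; the gripper's body (76 mm by 85 mm) begins 54 mm behind the grasp point. The pads swing forward as they close: fully open they stand 13 mm farther back than shut.
Start: joints at [1.129, 0.417, -0.01, 1.614, 0.005, 1.111, -0.053], TCP at [0.243, -0.576, 0.218] pointing down, gripper open.
Joint ranges: [-2.81, 2.81], [-0.39, 2.02], [-1.27, 1.25], [0.06, 2.57], [-1.19, 4.33], [0.19, 2], [-2.82, 2.82]. Speed limits (rad/s): [1.89, 1.89, 2.39, 2.39, 3.01, 3.01, 3.01].

### API

Orientations are given as a rotation vector (axis times angle).
In Python, from rig import manip gives the robot as it stands.
- The arm moves only by the tool step_arm, never from a script. Its argument "rows" is a list of rows, each a list of 5 numbers: the shift along the tool's x, y, z in m, then the turn about the tool's z in rad, then the finger opening in m, from 0 to 0.0854. A call has 1 to 20 rows; each row shifts and turns the commanded pose from where the row before left it, along the tool's axes as they then stand; what a row does not reach is not made up. A row lasts 1/12 s, in which the tool goes at most 41.7 mm and 7.16 degrees, less where a joint would pass 70% of its speed; a pose out of reach is approached as far as the arm can. A call with a gripper value outside its range is refused whole. The fingers move at their own pace and stop on an object; "force" is the grip in N (left out, the last holds). Time passes only in rows, so rows that do not move let the fingers close. It gives the time, the measured TCP pose, the force, the opening and the grip force at its end, in the units of the state.
- manip.observe(): the state, without advancing time (a new reading comes with each control period).
- manip.read_camera(name): name is "side" or "top"; returns a dict with "img" (420x560x3 uint8, red, green, blue), "depth" (420x560 float32, m along the optical axis (not along the pixel's ray), 0 where there is no reading), "mtx" (3x3 intrinsics, pixels), "origin" and "orientation" of the camera in the world. Camera axes: x right, y up, looking along -z (the intrinsics and any distortion apply to the point x, -y, -z); pixel columns grow to the right and rows downward; lengths in m; the calibration is good to about 2 mm. A picture is of the moment at which its call begins.
- manip.hand_in(): hands the job in; it is judged then, once.
Trained networks look in a picture, given as the dict that the camera call returned (one of the last four; its "shot" number tells which), for a name from the list of things; names that differ only in an ending like _2 or _b are one class to them, and where a whole thing is asked for, a point or a joint stands for the part that bears it (a point fixed in the world has none). Each returns a list of dicts, best first, with "confidence" (0 to 1); they miss things now and then, are a little off and sometimes report something else, mostly with a low value. They report only what shows in the picture. A call takes as long as a camera call.
- manip.recognise(picture, thing): "bbox" ([left, top, right, bottom] in pixels, round what is visible of it).
The state is a dict: "clock": time; "q": joint angles; "qvel": joint speeds; "effort": joint torques, N m; "position": TCP position; "tcp_rot": TCP orientation; "force": force on the tool from outside, world axes, zero at the start; "ft_torque": the same for the moment, N m; "grip_width": opening from 0.0 (shut) to 1.0 (fully open); "grip_force": force on a finger pad.
Only numpy, scipy, OpenCV 4.12 (cv2) and the standard library are available. Lean on these libraries where they do the work, as an engineer would, in place of code of your own. Each camera call takes 0.05 s, during which the arm holds its last target. There are 200 camera calls.

### The job

The hole saw has dropped into the narrow gap between the drawer cabinet and the tool box: fish it out by its centre hole with the bent wire hook from the rack, and set it down on its teeth in the steel tray without dropping it. The hook's wire is soft and no longer quite straight, so feel your way and never lean on it hard (25 N bends it); then hang it back in its slot and leave everything else where it is.

Things in the scene. Friction and masses are not known exactly. Their poses are not given: they have to be found in the camera images.
- gap: Two fixed steel cases, 110 mm high, and the gap between them: a grey cabinet with red drawers on the +y side (220 x 150 mm), a blue tool box on the -y side (270 x 160 mm; its folded handle stands 11 mm above its top, 70 mm from the gap). The gap is 58 mm wide, runs along x, is open above and at both ends; its floor is the bench. Origin on the bench in the middle of the gap; z up.
- hole_saw: Steel hole saw (0.11 to 0.22 kg), a cup 48 mm in diameter and 34 mm high that stands on its teeth in the gap, its 5 mm thick backing plate up. The plate has a 16 mm round hole in its centre; below the plate the cup is hollow (42 mm wide, 29 mm deep, open below). Origin at the centre of its toothed end, z along its axis to the plate.
- bore (a point): Centre of the hole saw's hole, in the upper face of its plate.
- hook: Wire hook (0.13 kg), hanging upright by its collar in one of the rack's two slots. Origin at the centre of the collar's underside, z up. Above: a steel collar 30 x 24 x 6 mm, then a flat wooden handle, 24 mm along x by 16 mm along y, to z = 72 mm. Below: a 5 mm wire down the z axis to z = -105 mm. It has been bent in use: its lower end stands 3 to 10 mm to one side of the axis.
- hook_foot (a point): Point 105 mm below the hook's origin on its axis: where the lower end of the wire would be if it were straight (the true end is not measured). There the wire is bent into a short foot along the hook's +x: the bent end measures 12.5 mm (-2.5 to +10 mm from the wire's middle) by 5 mm, the foot's end rising 1.5 mm; it is 6.5 mm high.
- screwdriver: Screwdriver with a round wooden handle of 24 mm that hangs in the other slot of the rack. Leave it.
- rack: Fixed steel rack, origin on the bench under its middle. Its shelf is 6 mm thick with the upper face 135 mm above the bench, 190 mm long along y, from x = -43.5 to +47.5 mm, on a back plate at x = +45 mm. Two slots 11 mm wide, 90 mm apart, are open to -x; tools hang in them by their collars and come out in -x.
- slot_left (a point): Place of a tool in the rack's +y slot: on the slot's middle line, 33 mm in from its mouth, at the height of the shelf's upper face (where the underside of a collar rests).
- slot_right (a point): The same for the -y slot.
- tray: Fixed low steel tray, 150 x 130 mm outside, 22 mm high, walls and floor 4 mm thick, empty. Origin on the bench under its centre.
- table: The bench, its top at z = 0.
- spray_can: Spray can, 150 mm tall. Leave it.
- screw_jar: Jar of screws, 75 mm tall. Leave it.
- tape_roll: Roll of tape, 90 mm. Leave it.
- wrench: Small spanner lying on top of the drawer cabinet, 75 mm or more from the gap. Leave it.
- chuck_key: Drill chuck key lying on the bench. Leave it.
- drill_case: Flat black drill bit case, 100 x 160 x 30 mm. Leave it.
- hammer: Hammer lying on the bench. Leave it.

How it is judged:
By the outcome, as a careful person would: the job done as asked, in the order asked, and still so for the second after the job is handed in, with the robot touching nothing.
It also fails if it takes over 72 s, if anything falls off the work surface, if the arm or the gripper's body presses on something with over 40 N, if the wrist force passes 120 N, or if a joint passes its speed limit or range.

## Working session

There is one attempt and no reset: what is moved stays moved. The work goes in short steps, Python scripts to look and compute and a tool call to move; the robot and the scene stay as the last step left them, time stands still between calls to the robot, and variables do not carry over. Pictures are saved under pics/ and viewed, at most 10 in all, crops included, and the job is handed in when it is done.

Besides the shell and the picture viewer there is one more tool, called after ">>>" as name(argument=value, ...), one argument or row to a line, values as JSON. step_arm: Moves the arm, as the interface text tells. Its arguments: {"type":"object","properties":{"rows":{"type":"array","items":{"type":"array","items":{"type":"number"}}},"force":{"type":"number"}},"required":["rows"]}

```bash
mkdir -p pics; ls
cat > h.py <<'E'
import numpy as np, cv2
from scipy.spatial.transform import Rotation as R
from rig import manip
def cloud(p):
    d=p["depth"];K=np.array(p["mtx"]);v,u=np.mgrid[:d.shape[0],:d.shape[1]]
    c=np.stack([(u-K[0,2])/K[0,0]*d,-(v-K[1,2])/K[1,1]*d,-d],-1)
    o=np.array(p["orientation"])
    M=R.from_rotvec(o).as_matrix() if o.size==3 else (o if o.size==9 else R.from_quat(o).as_matrix())
    w=c@M.T+np.array(p["origin"]); w[d==0]=np.nan
    return w
def save(p,n): cv2.imwrite("pics/"+n,p["img"][:,:,::-1])
E
python3 - <<'E'
from h import *
s=manip.observe(); print(s["clock"],s["position"],s["tcp_rot"],s["force"])
for n in("top","side"):
    p=manip.read_camera(n); save(p,n+"0.png"); w=cloud(p); np.save(n+"0.npy",w); print(n,p["mtx"],p["origin"],p["orientation"],[k for k in p])
    for t in("hole_saw","bore","hook","screwdriver","rack","tray","gap","spray_can"):
        for r in manip.recognise(p,t)[:2]:
            b=[int(x) for x in r["bbox"]]; q=w[b[1]:b[3]+1,b[0]:b[2]+1].reshape(-1,3)
            print(t,b,round(r["confidence"],2),np.round(np.nanmedian(q,0),3),np.round(np.nanmax(q,0),3))
E
```

```text
pics
0.0 [ 0.24313834 -0.57538554  0.21755437] [-3.07787068e+00 -6.23600952e-01  4.82000308e-04] [ 0.52185907 -0.46235994  0.20249938]
top [[523.1335708    0.         279.16575846]
 [  0.         523.1335708  205.12431772]
 [  0.           0.           1.        ]] [ 0.31701389 -0.0669406   1.67038107] [ 0.12173641 -0.11043772 -1.59121705] ['img', 'depth', 'mtx', 'origin', 'orientation', 'shot']
bore [190, 203, 206, 217] 0.72 [0.551 0.2   0.033] [0.578 0.227 0.115]
hook [369, 207, 379, 213] 0.66 [ 0.517 -0.327  0.198] [ 0.532 -0.321  0.217]
screwdriver [396, 212, 412, 220] 0.44 [ 0.498 -0.413  0.159] [ 0.516 -0.401  0.215]
rack [347, 189, 422, 238] 0.93 [ 0.513 -0.378  0.129] [ 0.614 -0.272  0.217]
rack [367, 208, 377, 216] 0.2 [ 0.512 -0.325  0.154] [ 0.53  -0.316  0.214]
tray [297, 190, 344, 244] 0.72 [ 0.523 -0.189  0.005] [ 0.614 -0.112  0.032]
tray [348, 187, 420, 238] 0.18 [ 0.516 -0.377  0.129] [ 0.62  -0.274  0.217]
gap [132, 153, 270, 254] 0.76 [0.562 0.194 0.107] [0.752 0.423 0.129]
gap [275, 110, 292, 139] 0.65 [ 0.798 -0.078  0.11 ] [ 0.885 -0.049  0.16 ]
spray_can [277, 
[... 412 characters left out ...]
 [288, 231, 302, 259] 0.5 [ 0.518 -0.337  0.17 ] [ 0.623 -0.052  0.209]
screwdriver [291, 254, 305, 317] 0.73 [ 0.502 -0.425  0.135] [ 0.547 -0.289  0.209]
screwdriver [326, 218, 353, 250] 0.18 [ 0.709 -0.16   0.023] [ 0.804 -0.012  0.079]
rack [276, 243, 326, 344] 0.58 [ 0.507 -0.412  0.133] [ 0.675 -0.121  0.209]
tray [249, 240, 290, 286] 0.69 [ 0.484 -0.211  0.004] [ 0.562 -0.063  0.189]
gap [228, 145, 316, 227] 0.65 [0.565 0.058 0.092] [0.842 0.651 0.124]
gap [328, 219, 351, 252] 0.32 [ 0.706 -0.165  0.027] [ 0.799 -0.018  0.079]
spray_can [352, 181, 373, 232] 0.92 [ 0.809 -0.096  0.06 ] [0.98  0.183 0.153]
spray_can [288, 230, 299, 259] 0.34 [ 0.515 -0.338  0.178] [ 0.615 -0.045  0.209]
```

Run:
```python
import cv2,numpy as np
t=cv2.imread("pics/top0.png");s=cv2.imread("pics/side0.png")
a=cv2.resize(t[140:260,120:440],(800,300),interpolation=cv2.INTER_CUBIC)
b=cv2.resize(s[140:350,220:380],(0,0),fx=300/210,fy=300/210,interpolation=cv2.INTER_CUBIC)
c=cv2.resize(t[190:235,180:216],(240,300),interpolation=cv2.INTER_CUBIC)
d=np.zeros((600,800,3),np.uint8);d[:300]=a;d[300:,:b.shape[1]]=b;d[300:,300:540]=c
d[300:,540:]=cv2.resize(s[210:340,265:330],(260,300))
cv2.imwrite("pics/c0.png",d)
```

```text
(no output)
```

View pics/c0.png

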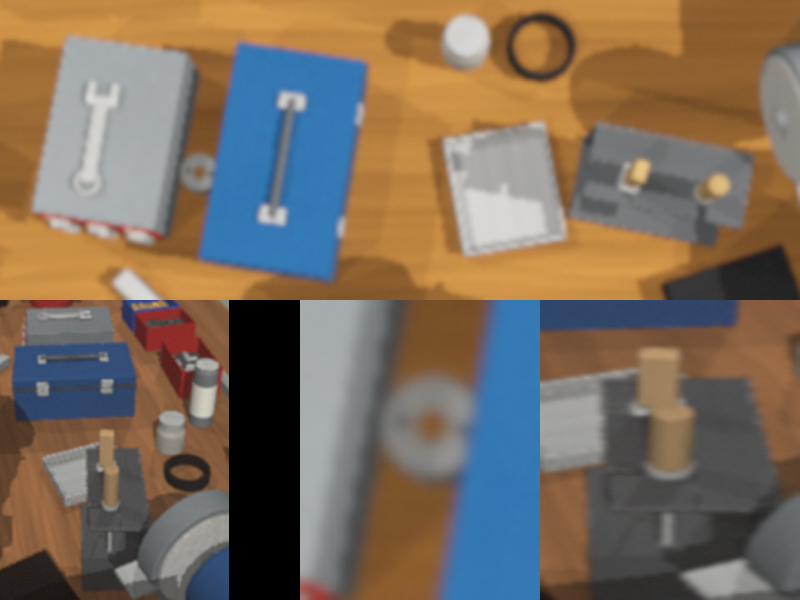

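View pics/top0.png

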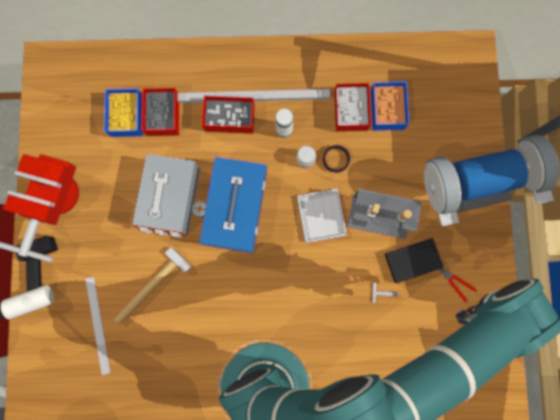

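The pictures show the saw's ring at about (199,209) in the top view, in the gap between the grey and the blue case. The hook (flat handle) is in the rack's +y slot at about (374,208), the screwdriver in the -y slot at about (405,214), and the tray is empty at (321,215). Next I fit the shapes metrically.

```bash
cat >> h.py <<'E'
def rect(P):
    (c,s,a)=cv2.minAreaRect((P[:,:2]*1000).astype(np.float32)); return np.round(c,1),np.round(s,1),round(a,2)
E
python3 - <<'E'
from h import *
w=np.load("top0.npy"); side=np.load("side0.npy"); im=cv2.imread("pics/top0.png")
def sel(u0,v0,u1,v1,z0,z1,w=w):
    q=w[v0:v1,u0:u1].reshape(-1,3); return q[(q[:,2]>z0)&(q[:,2]<z1)]
q=sel(300,250,340,290,-.02,.02);print("table z",np.median(q[:,2]))
q=sel(345,183,425,240,.115,.145);print("rack",rect(q),np.median(q[:,2]))
q=sel(292,185,347,245,.012,.035);print("tray",rect(q),np.percentile(q[:,2],[50,95]))
q=sel(130,150,201,242,.1,.118);print("cab",rect(q),np.median(q[:,2]))
q=sel(198,150,270,255,.1,.118);print("box",rect(q),np.median(q[:,2]))
q=sel(185,195,215,225,.022,.045);print("saw",rect(q),len(q),np.median(q[:,2]),cv2.minEnclosingCircle((q[:,:2]*1000).astype(np.float32)))
q=sel(365,200,385,220,.18,.23);print("hook",rect(q),len(q),np.median(q[:,2]),q[:,:2].mean(0))
q=sel(365,200,387,225,.137,.15);print("collar",rect(q),len(q))
q=sel(392,205,418,226,.16,.25);print("scr",rect(q),len(q),np.median(q[:,2]))
hsv=cv2.cvtColor(im,cv2.COLOR_BGR2HSV)
np.set_printoptions(linewidth=250)
print(np.round(w[196:224,186:214,2]*1000).astype(int))
print("hookz");print(np.round(w[198:222,362:390,2]*1000).astype(int))
E
```

```text
table z 0.0009267331966155146
rack (array([ 522.7, -378.7]), array([192. ,  92.2]), 77.05) 0.13613063600770992
tray (array([ 531.7, -190.7]), array([178.3, 151.8]), 0.41) [0.02038459 0.0280824 ]
cab (array([582.1, 264.2]), array([211.5, 239.6]), 80.16) 0.11102527211826085
box (array([557.7,  79.2]), array([164.2, 270.7]), 79.65) 0.11098711047078669
saw (array([549.8, 200.3]), array([47.7, 95.2]), 79.8) 184 0.034531533977884554 ((553.2990112304688, 219.92977905273438), 47.64969253540039)
hook (array([ 518.5, -331.7]), array([17.1, 24.5]), 73.6) 62 0.20627892936689585 [ 0.51792059 -0.33023294]
collar (array([ 517.4, -342.1]), array([62.5, 71.9]), 87.57) 172
scr (array([ 500.5, -418.8]), array([22.6, 24. ]), 65.62) 84 0.2037385694959155
[[                 113                  118                  115                   91                   84                   67                   45                   34                   18                    5                    5
                     2                   -1                    2                    7                    2                 
[... 28227 characters left out ...]
   6                    8                    3                  134                  137                  134                   15                   11                   14                    9                  137
                   136                  144                  142                  134                  133                  138                  138                  135                  136                  134                  131
                   129                  140                  134                  132                  132                  140]]<stdin>:16: RuntimeWarning: invalid value encountered in cast
<stdin>:17: RuntimeWarning: invalid value encountered in cast
```

Rack yaw is about -13°, with the hook near (0.520, -0.332). Gap yaw is about -10°. I start by rising and aligning the gripper, then refine the hole position.

>>> step_arm(
  rows=[
    [0,0,-0.01,0.104,0.05],
    [0,0,-0.01,0.104,0.05],
    [0,0,-0.01,0.104,0.05],
    [0,0,-0.01,0.105,0.05],
    [0,0,-0.01,0.105,0.05],
    [0,0,0,0.105,0.05],
  ],
  force=60,
)

```text
clock: 1.4
position: [0.2435, -0.5763, 0.2702]
tcp_rot: [3.118, -0.364, 0.002]
force: [0.8, 0.2, -0.1]
grip_width: 0.584
grip_force: 0.0
```

```bash
cat >> h.py <<'E'
def go(xyz,yaw=None):
    s=manip.observe();M=R.from_rotvec(s["tcp_rot"]).as_matrix();p=np.array(s["position"])
    y=np.degrees(np.arctan2(M[1,0],M[0,0])); d=M.T@(np.array(xyz)-p)
    print("t",round(s["clock"],2),"pos",np.round(p*1000,1),"yaw",round(y,2),"tilt",np.round(M[:2,2],4),"F",np.round(s["force"],2),"grip",round(s["grip_width"],3),round(s["grip_force"],1))
    print(" tool delta mm",np.round(d*1000,1),"turn",None if yaw is None else round(np.radians((y-yaw+180)%360-180),4))
E
python3 - <<'E'
from h import *
go([.520,-.332,.180],-12.95)
w=np.load("top0.npy");img=cv2.imread("pics/top0.png")
K=np.array([[523.1335708,0,279.16575846],[0,523.1335708,205.12431772],[0,0,1]]);o=np.array([0.31701389,-0.0669406,1.67038107]);M=R.from_rotvec([0.12173641,-0.11043772,-1.59121705]).as_matrix()
def ray(u,v,z):
    d=M@np.array([(u-K[0,2])/K[0,0],-(v-K[1,2])/K[1,1],-1]);return o+d*(z-o[2])/d[2]
z=w[:,:,2];m=np.zeros(z.shape,bool)
m[200:218,190:208]=(z[200:218,190:208]>.02)&(z[200:218,190:208]<.05)
P=np.array([ray(u,v,.034)[:2]*1000 for v,u in np.argwhere(m)]).astype(np.float32)
h=[(u,v) for v in range(205,214) for u in range(196,205) if z[v,u]<.015]
H=np.array([ray(u,v,.034)[:2]*1000 for u,v in h]);print("holepx",len(h),np.mean(h,0),"hole",H.mean(0))
e=np.array([np.cos(np.radians(-10.1)),np.sin(np.radians(-10.1))]);n=np.array([-e[1],e[0]])
print("disc e",(P@e).min(),(P@e).max(),"n",(P@n).min(),(P@n).max(),"hole e,n",H.mean(0)@e,H.mean(0)@n)
for c in ([582.1,264.2],[557.7,79.2]): print("case n,e",np.array(c)@n,np.array(c)@e)
E
```

```text
t 1.4 pos [ 243.5 -576.3  270.2] yaw -13.32 tilt [ 0.0011 -0.0023] F [ 0.77  0.19 -0.07] grip 0.584 0.0
 tool delta mm [ 212.6 -301.6   90. ] turn -0.0064
holepx 19 [199.84210526 208.84210526] hole [554.22375118 193.15264264]
disc e 481.43496651561236 536.3619467270763 n 270.19826433625735 318.6524008401526 hole e,n 511.7624988760276 287.3517956660835
case n,e 362.18671140739184 526.7474120296166
case n,e 175.7746749954766 535.1683787652579
```

>>> step_arm(
  rows=[
    [0.0152,-0.0215,0,0,0.05],
    [0.0152,-0.0215,0,0,0.05],
    [0.0152,-0.0215,0,0,0.05],
    [0.0152,-0.0215,0,0,0.05],
    [0.0152,-0.0215,0,0,0.05],
    [0.0152,-0.0215,0,0,0.05],
    [0.0152,-0.0215,0,0,0.05],
    [0.0152,-0.0215,0,0,0.05],
    [0.0152,-0.0215,0,0,0.05],
    [0.0152,-0.0215,0,0,0.05],
    [0.0152,-0.0215,0,0,0.05],
    [0.0152,-0.0215,0,0,0.05],
    [0.0152,-0.0215,0,0,0.05],
    [0.0152,-0.0215,0,0,0.05],
    [0,0,0,0,0.05],
    [0,0,0,0,0.05],
  ],
)

```text
clock: 2.73
position: [0.5193, -0.3291, 0.268]
tcp_rot: [-3.121, 0.352, 0.0]
force: [0.5, -0.1, -0.9]
grip_width: 0.585
grip_force: 0.0
```

Run:
```python
from h import *
go([.520,-.332,.180],-12.95)
p=manip.read_camera("side");save(p,"s1.png")
im=cv2.resize(p["img"][190:350,230:350,::-1],(600,800)[::1] and (450,600),interpolation=cv2.INTER_CUBIC);cv2.imwrite("pics/s1c.png",im)
```

```text
t 2.73 pos [ 519.3 -329.1  268. ] yaw -12.87 tilt [-0.0001  0.0005] F [ 0.47 -0.08 -0.87] grip 0.585 0.0
 tool delta mm [ 1.3  2.7 88. ] turn 0.0014
```

View pics/s1c.png

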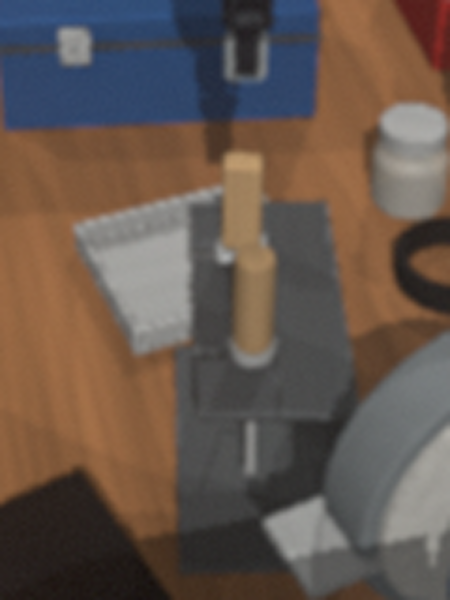

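The crop shows both tools hanging in the slots and the gripper's dark fingertips at (245,45), above the hook's handle at (242,200). I descend and grasp.

>>> step_arm(
  rows=[
    [0.001,0.002,0.012,0,0.05],
    [0,0.0007,0.012,0,0.05],
    [0,0,0.012,0,0.05],
    [0,0,0.012,0,0.05],
    [0,0,0.012,0,0.05],
    [0,0,0.012,0,0.05],
    [0,0,0.012,0,0.05],
    [0,0,0.004,0,0.05],
    [0,0,0,0,0.05],
    [0,0,0,0,0.0],
    [0,0,0,0,0.0],
    [0,0,0,0,0.0],
    [0,0,0,0,0.0],
    [0,0,0,0,0.0],
    [0,0,0,0,0.0],
  ],
  force=60,
)

```text
clock: 4.03
position: [0.5192, -0.3331, 0.181]
tcp_rot: [3.121, -0.356, 0.002]
force: [0.2, 2.7, 6.0]
grip_width: 0.168
grip_force: 60.0
```

>>> step_arm(
  rows=[
    [0,0,-0.002,0,0],
    [0,0,-0.002,0,0],
    [0,0,0,0,0],
  ],
)

```text
clock: 4.28
position: [0.5188, -0.3334, 0.1846]
tcp_rot: [3.121, -0.356, 0.0]
force: [0.1, 0.3, -1.4]
grip_width: 0.166
grip_force: 59.0
```

>>> step_arm(
  rows=[
    [-0.004,0,0,0,0],
    [-0.008,0,0,0,0],
    [-0.012,0,0,0,0],
    [-0.014,0,0,0,0],
    [-0.014,0,0,0,0],
    [-0.014,0,0,0,0],
    [-0.014,0,0,0,0],
    [-0.014,0,0,0,0],
    [0,0,0,0,0],
  ],
)

```text
clock: 5.03
position: [0.4243, -0.3118, 0.1841]
tcp_rot: [-3.121, 0.358, 0.002]
force: [0.2, -0.9, -1.4]
grip_width: 0.168
grip_force: 59.0
```

>>> step_arm(
  rows=[
    [0,0,-0.02,0,0],
    [0,0,-0.03,0,0],
    [0,0.015,-0.02,0,0],
    [0.001,0.026,-0.018,0,0],
    [0.001,0.028,-0.018,0,0],
    [0.001,0.028,-0.018,0,0],
    [0.001,0.028,-0.018,0,0],
    [0.001,0.028,-0.018,0,0],
    [0.001,0.028,-0.018,0,0],
    [0.001,0.028,-0.018,0,0],
    [0.001,0.028,-0.018,0,0],
    [0.001,0.028,-0.018,0,0],
    [0.001,0.028,-0.018,0,0],
    [0.001,0.028,-0.018,0,0],
    [0,0.028,-0.018,0,0],
    [0,0.026,-0.018,0,0],
    [0,0,-0.012,0,0],
    [0,0,0,0,0],
    [0,0,0,0,0],
  ],
)

```text
clock: 6.62
position: [0.3545, -0.6772, 0.4976]
tcp_rot: [-3.121, 0.356, -0.0]
force: [0.7, 0.6, -2.1]
grip_width: 0.17
grip_force: 59.1
```

```bash
cat >> h.py <<'E'
def proj(p,X):
    M=R.from_rotvec(p["orientation"]).as_matrix();c=(np.array(X)-p["origin"])@M;K=p["mtx"]
    return np.array([K[0][2]+K[0][0]*c[0]/-c[2],K[1][2]+K[1][1]*-c[1]/-c[2]])
E
python3 - <<'E'
from h import *
go([.35,-.68,.5],-10.1)
p=manip.read_camera("side");save(p,"b0.png");s=manip.observe();T=np.array(s["position"])
for dz in(-.046,-.151): print(proj(p,T+[0,0,dz]))
u,v=proj(p,T+[0,0,-.1]).astype(int);a=max(0,v-75);b=max(0,u-75)
cv2.imwrite("pics/b0c.png",cv2.resize(p["img"][a:a+150,b:b+150,::-1],(600,600),interpolation=cv2.INTER_CUBIC));print(a,b)
E
```

```text
t 6.62 pos [ 354.5 -677.2  497.6] yaw -13.02 tilt [0.0002 0.0001] F [ 0.71  0.59 -2.1 ] grip 0.17 59.1
 tool delta mm [-3.8  3.7 -2.4] turn -0.051
[241.80734085 254.9903464 ]
[246.47713825 318.20879471]
214 169
```

View pics/b0c.png

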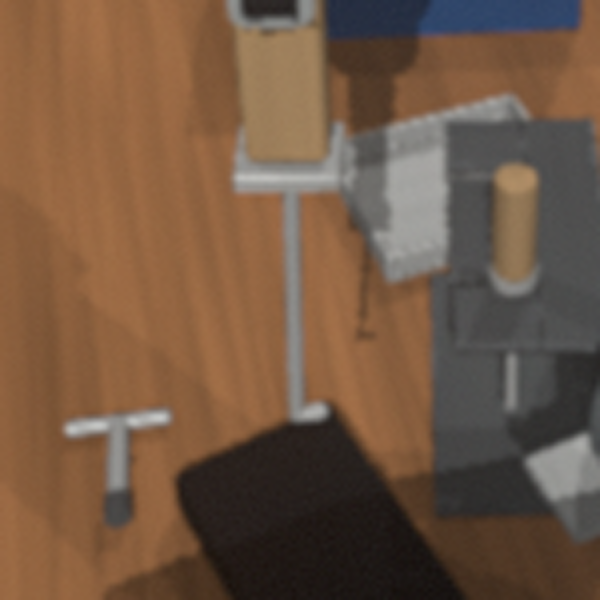

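The hook is held well clear. The wire runs from the collar at crop (288,185) down to (298,415), and the foot points right (+x). Next I turn it to measure the bend in the robot's own frame.

```bash
cat >> h.py <<'E'
def wire():
    p=manip.read_camera("side");s=manip.observe();T=np.array(s["position"]);M=R.from_rotvec(s["tcp_rot"]).as_matrix()
    w=cloud(p);u,v=proj(p,T+[0,0,-.1]);d=p["depth"]
    m=(np.hypot(w[:,:,0]-T[0],w[:,:,1]-T[1])<.04)&(w[:,:,2]<T[2]-.05)&(w[:,:,2]>T[2]-.18)
    rows=[(r,np.where(m[r])[0].mean(),m[r].sum(),np.where(m[r])[0].min(),np.where(m[r])[0].max()) for r in range(420) if m[r].any()]
    return p,s,T,np.arctan2(M[1,0],M[0,0]),rows
E
python3 - <<'E'
from h import *
import pickle
p,s,T,y,r=wire();print(s["q"][6],np.degrees(y));print([(a,round(b,1),c,d,e) for a,b,c,d,e in r])
pickle.dump((T,y,r,{k:p[k] for k in("mtx","origin","orientation")}),open("w0.pkl","wb"))
E
```

```text
-0.7230454858288476 -12.9815450120227
[(262, np.float64(241.5), np.int64(4), np.int64(240), np.int64(243)), (263, np.float64(241.5), np.int64(4), np.int64(240), np.int64(243)), (264, np.float64(241.5), np.int64(4), np.int64(240), np.int64(243)), (265, np.float64(241.5), np.int64(4), np.int64(240), np.int64(243)), (266, np.float64(241.5), np.int64(4), np.int64(240), np.int64(243)), (267, np.float64(241.5), np.int64(4), np.int64(240), np.int64(243)), (268, np.float64(241.5), np.int64(4), np.int64(240), np.int64(243)), (269, np.float64(241.5), np.int64(4), np.int64(240), np.int64(243)), (270, np.float64(241.5), np.int64(4), np.int64(240), np.int64(243)), (271, np.float64(241.5), np.int64(4), np.int64(240), np.int64(243)), (272, np.float64(241.5), np.int64(4), np.int64(240), np.int64(243)), (273, np.float64(241.5), np.int64(4), np.int64(240), np.int64(243)), (274, np.float64(241.5), np.int64(4), np.int64(240), np.int64(243)), (275, np.float64(241.5), np.int64(4), np.int64(240), np.int64(243)), (276, np.float64(241.5), np.int64(4), np.int64(240), np.int64(243)), (277, np.float64(242.0), n
[... 2174 characters left out ...]
(244)), (309, np.float64(242.5), np.int64(4), np.int64(241), np.int64(244)), (310, np.float64(242.5), np.int64(4), np.int64(241), np.int64(244)), (311, np.float64(242.5), np.int64(4), np.int64(241), np.int64(244)), (312, np.float64(242.5), np.int64(4), np.int64(241), np.int64(244)), (313, np.float64(242.5), np.int64(4), np.int64(241), np.int64(244)), (314, np.float64(243.0), np.int64(3), np.int64(242), np.int64(244)), (315, np.float64(245.5), np.int64(10), np.int64(241), np.int64(250)), (316, np.float64(245.5), np.int64(10), np.int64(241), np.int64(250)), (317, np.float64(245.5), np.int64(10), np.int64(241), np.int64(250)), (318, np.float64(245.5), np.int64(8), np.int64(242), np.int64(249))]
```

>>> step_arm(
  rows=[
    [0,0,0,-0.12,0],
    [0,0,0,-0.12,0],
    [0,0,0,-0.12,0],
    [0,0,0,-0.12,0],
    [0,0,0,-0.12,0],
    [0,0,0,-0.12,0],
    [0,0,0,-0.12,0],
    [0,0,0,-0.12,0],
    [0,0,0,-0.12,0],
    [0,0,0,-0.12,0],
    [0,0,0,-0.12,0],
    [0,0,0,-0.12,0],
    [0,0,0,-0.13,0],
    [0,0,0,0,0],
    [0,0,0,0,0],
  ],
)

```text
clock: 7.97
position: [0.3547, -0.6764, 0.4981]
tcp_rot: [-2.467, -1.944, -0.0]
force: [-0.1, 0.5, -1.3]
grip_width: 0.168
grip_force: 59.0
```

Run:
```python
from h import *
import pickle
p,s,T,y,r=wire();print(s["q"][6],np.degrees(y));print([(a,round(b,1),c,d,e) for a,b,c,d,e in r]);save(p,"b1.png")
pickle.dump((T,y,r,{k:p[k] for k in("mtx","origin","orientation")}),open("w1.pkl","wb"))
```

```text
0.7811454399554776 76.41382449885346
[(264, np.float64(240.0), np.int64(5), np.int64(238), np.int64(242)), (265, np.float64(240.5), np.int64(4), np.int64(239), np.int64(242)), (266, np.float64(240.5), np.int64(4), np.int64(239), np.int64(242)), (267, np.float64(240.5), np.int64(4), np.int64(239), np.int64(242)), (268, np.float64(240.5), np.int64(4), np.int64(239), np.int64(242)), (269, np.float64(240.5), np.int64(4), np.int64(239), np.int64(242)), (270, np.float64(240.5), np.int64(4), np.int64(239), np.int64(242)), (271, np.float64(240.5), np.int64(4), np.int64(239), np.int64(242)), (272, np.float64(240.5), np.int64(4), np.int64(239), np.int64(242)), (273, np.float64(241.0), np.int64(5), np.int64(239), np.int64(243)), (274, np.float64(241.0), np.int64(5), np.int64(239), np.int64(243)), (275, np.float64(241.0), np.int64(5), np.int64(239), np.int64(243)), (276, np.float64(241.0), np.int64(5), np.int64(239), np.int64(243)), (277, np.float64(241.5), np.int64(4), np.int64(240), np.int64(243)), (278, np.float64(241.5), np.int64(4), np.int64(240), np.int64(243)), (279, np.float64(241.5), np
[... 2239 characters left out ...]
t64(246)), (312, np.float64(244.5), np.int64(4), np.int64(243), np.int64(246)), (313, np.float64(244.5), np.int64(4), np.int64(243), np.int64(246)), (314, np.float64(244.5), np.int64(4), np.int64(243), np.int64(246)), (315, np.float64(244.5), np.int64(4), np.int64(243), np.int64(246)), (316, np.float64(244.5), np.int64(4), np.int64(243), np.int64(246)), (317, np.float64(244.5), np.int64(4), np.int64(243), np.int64(246)), (318, np.float64(244.5), np.int64(4), np.int64(243), np.int64(246)), (319, np.float64(244.5), np.int64(4), np.int64(243), np.int64(246)), (320, np.float64(244.5), np.int64(4), np.int64(243), np.int64(246)), (321, np.float64(244.5), np.int64(2), np.int64(244), np.int64(245))]
```

>>> step_arm(
  rows=[
    [0,0,0,-0.12,0],
    [0,0,0,-0.12,0],
    [0,0,0,-0.12,0],
    [0,0,0,-0.12,0],
    [0,0,0,-0.12,0],
    [0,0,0,-0.12,0],
    [0,0,0,-0.12,0],
    [0,0,0,-0.12,0],
    [0,0,0,-0.12,0],
    [0,0,0,-0.12,0],
    [0,0,0,-0.12,0],
    [0,0,0,-0.12,0],
    [0,0,0,-0.13,0],
    [0,0,0,0,0],
    [0,0,0,0,0],
  ],
)

```text
clock: 9.27
position: [0.3545, -0.6769, 0.4981]
tcp_rot: [-0.384, -3.118, -0.0]
force: [-0.2, 0.1, -1.2]
grip_width: 0.165
grip_force: 59.0
```

Run:
```python
from h import *
import pickle
p,s,T,y,r=wire();print(s["q"][6],np.degrees(y),s["clock"],T);print([(a,round(b,1),c,d,e) for a,b,c,d,e in r]);save(p,"b2.png")
pickle.dump((T,y,r,{k:p[k] for k in("mtx","origin","orientation")}),open("w2.pkl","wb"))
```

```text
2.2912363871302395 165.93930175886024 9.3167 [ 0.35441846 -0.6769274   0.49810182]
[(263, np.float64(241.5), np.int64(4), np.int64(240), np.int64(243)), (264, np.float64(241.5), np.int64(4), np.int64(240), np.int64(243)), (265, np.float64(241.5), np.int64(4), np.int64(240), np.int64(243)), (266, np.float64(242.0), np.int64(5), np.int64(240), np.int64(244)), (267, np.float64(242.0), np.int64(5), np.int64(240), np.int64(244)), (268, np.float64(242.0), np.int64(5), np.int64(240), np.int64(244)), (269, np.float64(242.5), np.int64(4), np.int64(241), np.int64(244)), (270, np.float64(242.5), np.int64(4), np.int64(241), np.int64(244)), (271, np.float64(242.5), np.int64(4), np.int64(241), np.int64(244)), (272, np.float64(242.5), np.int64(4), np.int64(241), np.int64(244)), (273, np.float64(242.3), np.int64(3), np.int64(241), np.int64(244)), (274, np.float64(243.0), np.int64(5), np.int64(241), np.int64(245)), (275, np.float64(243.0), np.int64(5), np.int64(241), np.int64(245)), (276, np.float64(243.5), np.int64(4), np.int64(242), np.int64(245)), (277, np.float64(243.5), np.int64(4), np.int64(242
[... 2218 characters left out ...]
4(249)), (310, np.float64(247.5), np.int64(4), np.int64(246), np.int64(249)), (311, np.float64(247.5), np.int64(4), np.int64(246), np.int64(249)), (312, np.float64(247.5), np.int64(4), np.int64(246), np.int64(249)), (313, np.float64(247.5), np.int64(4), np.int64(246), np.int64(249)), (314, np.float64(248.5), np.int64(4), np.int64(247), np.int64(250)), (315, np.float64(248.5), np.int64(4), np.int64(247), np.int64(250)), (316, np.float64(246.0), np.int64(9), np.int64(242), np.int64(250)), (317, np.float64(245.5), np.int64(10), np.int64(241), np.int64(250)), (318, np.float64(245.5), np.int64(10), np.int64(241), np.int64(250)), (319, np.float64(246.0), np.int64(9), np.int64(242), np.int64(250))]
```

Run:
```python
from h import *
import pickle
from scipy.optimize import least_squares
D=[pickle.load(open(f"w{i}.pkl","rb")) for i in range(3)]
obs=[]
for T,y,r,p in D:
    r=np.array([x for x in r if x[2]<=6 and x[0]<321]);k=np.polyfit(r[:,0],r[:,1],2);V=max(x[0] for x in D[len(obs)][2]);obs.append((np.polyval(k,V-1.5),V))
print(obs)
def f(x,vw=.4):
    e=[]
    for (T,y,r,p),(u,v) in zip(D,obs):
        c,s=np.cos(y),np.sin(y)
        q=proj(p,T+[x[2]+c*x[0]-s*x[1],x[3]+s*x[0]+c*x[1],-.149]);e+=[q[0]-u,vw*(q[1]-v)]
    return e
for vw in(.4,0.05):
    S=least_squares(f,[0,0,0,0],args=(vw,));print("b (along tool x, left of it) mm, bias",np.round(S.x*1000,2),np.round(S.fun,2))
```

```text
[(np.float64(242.5482358697534), 318), (np.float64(244.72787253619688), 321), (np.float64(248.52082988382924), 319)]
b (along tool x, left of it) mm, bias [-3.99  0.77 -1.44 -2.49] [-0.01  0.06 -0.01 -0.09  0.02  0.02]
b (along tool x, left of it) mm, bias [-3.97  0.75 -1.45 -2.5 ] [-0.    0.01 -0.   -0.01  0.    0.  ]
```

>>> step_arm(
  rows=[
    [0,0.012,0,-0.035,0],
    [0,0.024,0,-0.034,0],
    [-0.002,0.036,0,0,0],
    [-0.002,0.036,0,0,0],
    [-0.002,0.036,0,0,0],
    [-0.002,0.036,0,0,0],
    [-0.002,0.036,0,0,0],
    [-0.002,0.036,0,0,0],
    [-0.002,0.036,0,0,0],
    [-0.002,0.036,0.01,0,0],
    [-0.002,0.036,0.01,0,0],
    [-0.002,0.036,0.01,0,0],
    [-0.002,0.036,0.01,0,0],
    [-0.002,0.036,0.01,0,0],
    [-0.002,0.036,0.01,0,0],
    [-0.002,0.036,0.01,0,0],
    [-0.002,0.036,0.01,0,0],
    [-0.002,0.036,0.01,0,0],
    [-0.002,0.036,0.01,0,0],
    [-0.002,0.036,0.01,0,0],
  ],
)

```text
clock: 10.98
position: [0.5069, -0.0076, 0.3881]
tcp_rot: [0.277, 3.129, -0.0]
force: [1.2, -0.6, -1.1]
grip_width: 0.171
grip_force: 59.1
```

```bash
python3 -c "
from h import *
go([.5541,.194,.31],169.9)"
```

```text
t 10.98 pos [506.9  -7.6 388.1] yaw 169.9 tilt [ 0.0009 -0.0004] F [ 1.25 -0.65 -1.07] grip 0.171 59.1
 tool delta mm [-11.  206.8  78. ] turn -0.0
```

>>> step_arm(
  rows=[
    [-0.002,0.03,0.008,0,0],
    [-0.002,0.03,0.01,0,0],
    [-0.002,0.03,0.01,0,0],
    [-0.002,0.03,0.01,0,0],
    [0,0.025,0.01,0,0],
    [0,0.018,0.01,0,0],
    [0,0.01,0.01,0,0],
    [0,0,0,0,0],
    [0,0,0,0,0],
    [0,0,0,0,0],
  ],
)

```text
clock: 11.82
position: [0.5444, 0.1591, 0.3207]
tcp_rot: [0.272, 3.129, -0.0]
force: [-0.1, -0.2, -1.1]
grip_width: 0.171
grip_force: 59.0
```

Run:
```python
from h import *
go([.5541,.194,.20],169.9)
p=manip.read_camera("top");save(p,"t2.png");w=cloud(p)
cv2.imwrite("pics/t2c.png",cv2.resize(p["img"][165:255,150:270,::-1],(800,600),interpolation=cv2.INTER_CUBIC))
s=manip.observe();T=np.array(s["position"])
print("tip px",proj(p,T+[0,0,-.148]),"hole px",proj(p,[.5542,.1932,.034]))
```

```text
t 11.82 pos [544.4 159.1 320.7] yaw 170.07 tilt [ 0.0004 -0.0002] F [-0.07 -0.2  -1.09] grip 0.171 59.0
 tool delta mm [ -3.5  36.1 120.7] turn 0.003
tip px [204.02667568 205.18536034] hole px [199.82719605 208.84947315]
```

View pics/t2c.png

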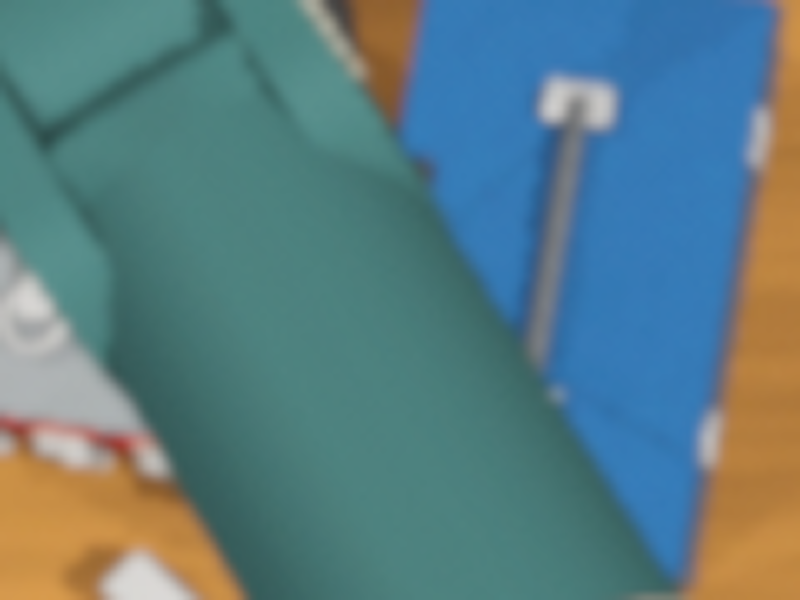

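The top view shows only the arm over the gap, so the hole is hidden and I will feel for it.

>>> step_arm(
  rows=[
    [-0.0015,0.016,0,0,0],
    [-0.002,0.015,0,0,0],
    [0,0.005,0,0,0],
    [0,0,0.01,0,0],
    [0,0,0.02,0,0],
    [0,0,0.02,0,0],
    [0,0,0.02,0,0],
    [0,0,0.02,0,0],
    [0,0,0.02,0,0],
    [0,0,0.012,0,0],
    [0,0,0,0,0],
    [0,0,0,0,0],
  ],
)

```text
clock: 12.87
position: [0.5538, 0.1941, 0.1983]
tcp_rot: [-0.268, -3.13, 0.0]
force: [0.2, -0.0, -0.1]
grip_width: 0.171
grip_force: 59.0
```

```bash
python3 -c "
from h import *
go([.5541,.194,.19],169.9)"
```

```text
t 12.87 pos [553.8 194.1 198.3] yaw 170.22 tilt [-0.0004 -0.0001] F [ 0.18 -0.02 -0.06] grip 0.171 59.0
 tool delta mm [-0.4 -0.1  8.3] turn 0.0056
```

>>> step_arm(
  rows=[
    [0,0,0.004,0.005,0],
    [0,0,0.004,0,0],
    [0,0,0.002,0,0],
    [0,0,0.002,0,0],
    [0,0,0.0015,0,0],
    [0,0,0,0,0],
  ],
)

```text
clock: 13.37
position: [0.5537, 0.1947, 0.1845]
tcp_rot: [-0.274, -3.129, -0.0]
force: [-1.0, -1.0, -1.1]
grip_width: 0.17
grip_force: 59.0
```

>>> step_arm(
  rows=[
    [0,0,0.001,0,0],
    [0,0,0.001,0,0],
    [0,0,0,0,0],
  ],
)

```text
clock: 13.62
position: [0.5537, 0.1947, 0.1826]
tcp_rot: [-0.274, -3.129, -0.0]
force: [-0.3, -0.1, -1.2]
grip_width: 0.17
grip_force: 59.0
```

>>> step_arm(
  rows=[
    [0,0,0.001,0,0],
    [0,0,0.001,0,0],
    [0,0,0,0,0],
  ],
)

```text
clock: 13.87
position: [0.5537, 0.1947, 0.1805]
tcp_rot: [-0.274, -3.129, -0.0]
force: [0.4, -0.2, -1.7]
grip_width: 0.17
grip_force: 59.0
```

>>> step_arm(
  rows=[
    [0,0,0.0015,0,0],
    [0,0,0.0015,0,0],
    [0,0,0,0,0],
  ],
)

```text
clock: 14.12
position: [0.5537, 0.1947, 0.1774]
tcp_rot: [-0.274, -3.129, 0.0]
force: [0.1, 0.4, -1.0]
grip_width: 0.172
grip_force: 59.0
```

>>> step_arm(
  rows=[
    [0,0,0.0015,0,0],
    [0,0,0.0015,0,0],
    [0,0,0,0,0],
  ],
)

```text
clock: 14.37
position: [0.5536, 0.1947, 0.1744]
tcp_rot: [-0.274, -3.129, 0.0]
force: [-1.0, 0.6, -0.9]
grip_width: 0.164
grip_force: 59.1
```

>>> step_arm(
  rows=[
    [0,0,0.002,0,0],
    [0,0,0.002,0,0],
    [0,0,0.002,0,0],
    [0,0,0.002,0,0],
    [0,0,0,0,0],
  ],
)

```text
clock: 14.78
position: [0.5536, 0.1947, 0.1662]
tcp_rot: [-0.274, -3.129, 0.0]
force: [0.3, 0.4, -1.1]
grip_width: 0.168
grip_force: 59.0
```

>>> step_arm(
  rows=[
    [0.0015,0,0,0,0],
    [0.0015,0,0,0,0],
    [0.0015,0,0,0,0],
    [0.0015,0,0,0,0],
    [0.0015,0,0,0,0],
    [0.0015,0,0,0,0],
    [0,0,0,0,0],
  ],
)

```text
clock: 15.37
position: [0.5447, 0.1964, 0.1668]
tcp_rot: [0.274, 3.129, 0.0]
force: [0.4, -0.5, -1.5]
grip_width: 0.165
grip_force: 59.0
```

>>> step_arm(
  rows=[
    [0,0,-0.0015,0,0],
    [0,0,-0.0015,0,0],
    [0,0,-0.0015,0,0],
    [0,0,-0.0015,0,0],
    [0,0,-0.001,0,0],
    [0,0,-0.001,0,0],
    [0,0,-0.001,0,0],
    [0,0,0,0,0],
  ],
)

```text
clock: 16.03
position: [0.5449, 0.1963, 0.1758]
tcp_rot: [-0.274, -3.13, -0.0]
force: [-0.5, -0.1, -2.3]
grip_width: 0.166
grip_force: 58.9
```

>>> step_arm(
  rows=[
    [0,0,-0.001,0,0],
    [0,0,-0.001,0,0],
    [0,0,-0.0015,0,0],
    [0,0,-0.0015,0,0],
    [0,0,-0.0015,0,0],
    [0,0,-0.0015,0,0],
    [0,0,-0.002,0,0],
    [0,0,0,0,0],
    [0,0,0,0,0],
  ],
)

```text
clock: 16.78
position: [0.5449, 0.1963, 0.1858]
tcp_rot: [0.274, 3.129, 0.0]
force: [0.9, 0.1, -2.0]
grip_width: 0.169
grip_force: 58.9
```

Run:
```python
from h import *
F=[]
for i in range(4):
    manip.read_camera("side"); F.append(manip.observe()["force"])
print(np.mean(F,0)); go([.5541,.194,.19],169.9)
```

```text
[-0.55709052  0.26281819 -2.22758504]
t 16.98 pos [544.8 196.3 185.7] yaw 169.98 tilt [-0.0001  0.0001] F [-0.44  0.4  -2.95] grip 0.169 58.9
 tool delta mm [-9.5 -0.7 -4.3] turn 0.0014
```

>>> step_arm(
  rows=[
    [0,0,-0.001,0,0],
    [0,0,-0.002,0,0],
    [0,0,-0.003,0,0],
    [0,0,-0.004,0,0],
    [0,0,-0.005,0,0],
    [0,0,-0.005,0,0],
    [0,0,-0.005,0,0],
    [0,0,-0.005,0,0],
    [0,0,-0.005,0,0],
    [0,0,-0.005,0,0],
    [0,0,-0.005,0,0],
    [0,0,-0.005,0,0],
    [0,0,-0.005,0,0],
    [0,0,-0.005,0,0],
    [0,0,-0.005,0,0],
    [0,0,-0.005,0,0],
    [0,0,-0.004,0,0],
    [0,0,-0.003,0,0],
    [0,0,-0.002,0,0],
    [0,0,-0.001,0,0],
  ],
)

```text
clock: 18.65
position: [0.5449, 0.1963, 0.266]
tcp_rot: [0.274, 3.129, 0.0]
force: [-0.2, 0.2, -2.6]
grip_width: 0.169
grip_force: 58.8
```

>>> step_arm(
  rows=[
    [0,0,-0.001,0,0],
    [0,0,-0.002,0,0],
    [0,0,-0.003,0,0],
    [0,0,-0.004,0,0],
    [0,0,-0.005,0,0],
    [0,0,-0.006,0,0],
    [0,0,-0.006,0,0],
    [0,0,-0.006,0,0],
    [0,0,-0.006,0,0],
    [0,0,-0.006,0,0],
    [0,0,-0.006,0,0],
    [0,0,-0.006,0,0],
    [0,0,-0.006,0,0],
    [0,0,-0.006,0,0],
    [0,0,-0.006,0,0],
    [0,0,-0.005,0,0],
    [0,0,-0.004,0,0],
    [0,0,-0.003,0,0],
    [0,0,-0.002,0,0],
    [0,0,-0.001,0,0],
  ],
)

```text
clock: 20.32
position: [0.5449, 0.1963, 0.3559]
tcp_rot: [0.274, 3.13, 0.0]
force: [0.7, 0.4, -2.7]
grip_width: 0.168
grip_force: 58.8
```

Run:
```python
from h import *
go([.53,-.19,.36],169.9)
p=manip.read_camera("side");save(p,"s3.png");s=manip.observe();T=np.array(s["position"])
u,v=proj(p,T+[0,0,-.13]).astype(int);print(u,v)
cv2.imwrite("pics/s3c.png",cv2.resize(p["img"][max(0,v-60):v+60,u-60:u+60,::-1],(600,600),interpolation=cv2.INTER_CUBIC))
```

```text
t 20.32 pos [544.9 196.3 355.9] yaw 169.98 tilt [0.0001 0.0001] F [ 0.75  0.37 -2.67] grip 0.168 58.8
 tool delta mm [ -52.5 -383.    -4.2] turn 0.0014
258 134
```

View pics/s3c.png

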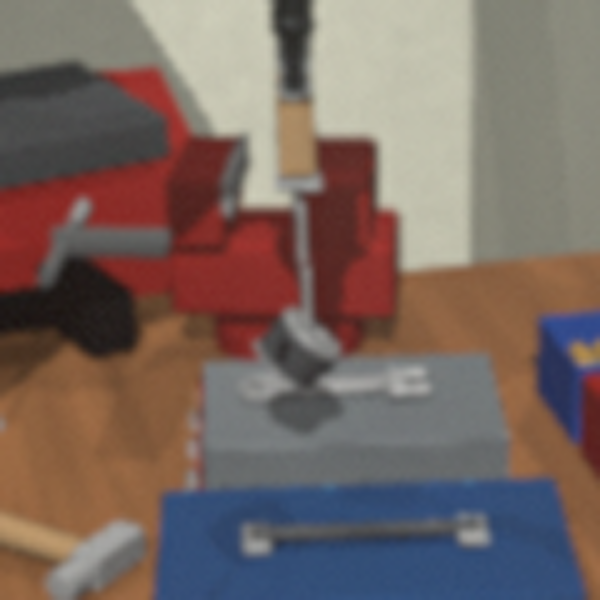

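The saw hangs securely on the hook at about (300,345) in the crop. It is tilted roughly 37° with the plate facing +x/up, so it should land on its +x teeth edge. I compute the tray centre next.

Run:
```python
from h import *
K=np.array([[523.1335708,0,279.16575846],[0,523.1335708,205.12431772],[0,0,1]]);o=np.array([0.31701389,-0.0669406,1.67038107]);M=R.from_rotvec([0.12173641,-0.11043772,-1.59121705]).as_matrix()
def ray(u,v,z):
    d=M@np.array([(u-K[0,2])/K[0,0],-(v-K[1,2])/K[1,1],-1]);return o+d*(z-o[2])/d[2]
P=np.array([ray(u,v,.022) for u,v in[(298,195.2),(338,189.2),(346.8,236),(306,242)]]);print(np.round(P*1000),P.mean(0))
c=P.mean(0);go([c[0]-.0093+.0266,c[1]+.0015-.0047,.356],169.9)
```

```text
[[ 592. -119.   22.]
 [ 609. -247.   22.]
 [ 458. -269.   22.]
 [ 442. -140.   22.]] [ 0.52539972 -0.19365758  0.022     ]
t 20.37 pos [544.9 196.3 355.9] yaw 169.98 tilt [0.0001 0.0001] F [-0.12 -0.27 -2.71] grip 0.168 58.8
 tool delta mm [-6.630e+01 -3.875e+02 -1.000e-01] turn 0.0013
```

>>> step_arm(
  rows=[
    [0,-0.001,0,0,0],
    [0,-0.003,0,0,0],
    [-0.001,-0.005,0,0,0],
    [-0.001,-0.008,0,0,0],
    [-0.002,-0.011,0,0,0],
    [-0.003,-0.014,0,0,0],
    [-0.003,-0.016,0,0,0],
    [-0.003,-0.018,0,0,0],
    [-0.003,-0.018,0,0,0],
    [-0.003,-0.018,0,0,0],
    [-0.003,-0.018,0,0,0],
    [-0.003,-0.018,0,0,0],
    [-0.003,-0.018,0,0,0],
    [-0.003,-0.018,0,0,0],
    [-0.003,-0.018,0,0,0],
    [-0.003,-0.018,0,0,0],
    [-0.003,-0.018,0,0,0],
    [-0.003,-0.018,0,0,0],
    [-0.003,-0.018,0,0,0],
    [-0.003,-0.018,0,0,0],
  ],
)

```text
clock: 22.03
position: [0.5418, -0.1019, 0.3557]
tcp_rot: [0.276, 3.129, -0.0]
force: [0.3, 0.3, -2.4]
grip_width: 0.165
grip_force: 58.8
```

>>> step_arm(
  rows=[
    [-0.003,-0.018,0,0,0],
    [-0.003,-0.016,0,0,0],
    [-0.003,-0.015,0,0,0],
    [-0.003,-0.013,0,0,0],
    [-0.002,-0.011,0,0,0],
    [-0.002,-0.009,0,0,0],
    [-0.001,-0.007,0,0,0],
    [0,-0.004,0,0,0],
    [0,-0.002,0,0,0],
    [0,0,0,0,0],
    [0,0,0,0,0],
  ],
)

```text
clock: 22.95
position: [0.5426, -0.1957, 0.3558]
tcp_rot: [0.273, 3.13, 0.0]
force: [-0.6, -0.2, -2.2]
grip_width: 0.169
grip_force: 58.9
```

Run:
```python
from h import *
c=[.5254,-.1937];go([c[0]-.0093+.0266,c[1]+.0015-.0047,.205],169.9)
```

```text
t 22.95 pos [ 542.6 -195.7  355.8] yaw 170.02 tilt [0.0001 0.0002] F [-0.58 -0.17 -2.25] grip 0.169 58.9
 tool delta mm [ -0.3  -1.2 150.8] turn 0.002
```

>>> step_arm(
  rows=[
    [0,0,0.002,0,0],
    [0,0,0.004,0,0],
    [0,0,0.006,0,0],
    [0,0,0.008,0,0],
    [0,0,0.009,0,0],
    [0,0,0.009,0,0],
    [0,0,0.009,0,0],
    [0,0,0.009,0,0],
    [0,0,0.009,0,0],
    [0,0,0.009,0,0],
    [0,0,0.009,0,0],
    [0,0,0.009,0,0],
    [0,0,0.009,0,0],
    [0,0,0.009,0,0],
    [0,0,0.009,0,0],
    [0,0,0.008,0,0],
    [0,0,0.007,0,0],
    [0,0,0.006,0,0],
    [0,0,0.004,0,0],
    [0,0,0.002,0,0],
  ],
)

```text
clock: 24.62
position: [0.5424, -0.1963, 0.2091]
tcp_rot: [-0.274, -3.129, -0.0]
force: [0.3, -0.5, -2.7]
grip_width: 0.166
grip_force: 58.9
```

Run:
```python
from h import *
F=[]
for i in range(3):
    p=manip.read_camera("side"); F.append(manip.observe()["force"])
print(np.mean(F,0)); go([.5428,-.1969,.19],169.9);save(p,"s4.png")
T=np.array(manip.observe()["position"]);u,v=proj(p,T+[0,0,-.14]).astype(int)
cv2.imwrite("pics/s4c.png",cv2.resize(p["img"][v-50:v+50,u-50:u+50,::-1],(600,600),interpolation=cv2.INTER_CUBIC))
```

```text
[-0.27868327 -0.15658185 -2.70824185]
t 24.77 pos [ 542.7 -196.3  209.8] yaw 169.98 tilt [0.0002 0.    ] F [-0.83 -0.23 -2.34] grip 0.167 58.9
 tool delta mm [-0.2 -0.6 19.8] turn 0.0013
```

View pics/s4c.png

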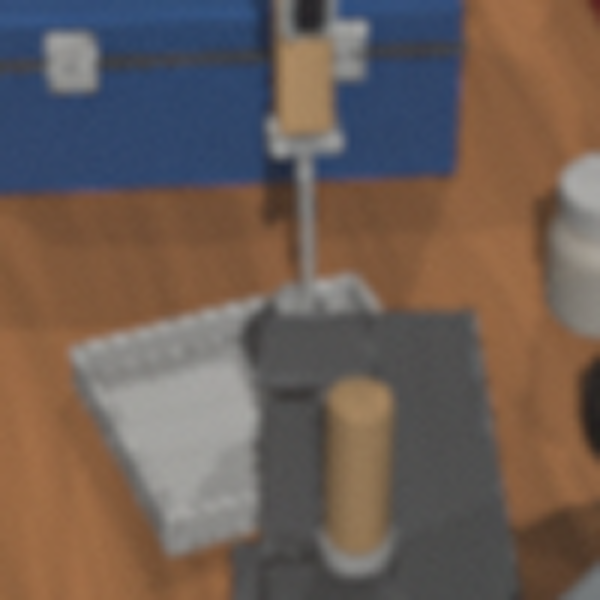

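The saw is above the tray, partly hidden behind the rack at crop (300,340). I shift it toward -x into view, where there is room.

>>> step_arm(
  rows=[
    [0.002,0,0,0,0],
    [0.004,0,0,0,0],
    [0.005,0,0,0,0],
    [0.005,0,0,0,0],
    [0.003,0,0,0,0],
    [0.001,0,0,0,0],
    [0,0,0.003,0,0],
    [0,0,0.003,0,0],
    [0,0,0.003,0,0],
    [0,0,0.001,0,0],
    [0,0,0,0,0],
  ],
)

```text
clock: 25.68
position: [0.5228, -0.1927, 0.1991]
tcp_rot: [-0.274, -3.129, -0.001]
force: [-0.2, 0.7, -2.8]
grip_width: 0.169
grip_force: 58.8
```

```bash
cat > f.py <<'E'
from h import *
F=[]
for i in range(4):
    p=manip.read_camera("side"); F.append(manip.observe()["force"])
print(np.mean(F,0)); go([.5428,-.1969,.19],169.9)
E
python3 f.py
```

```text
[ 0.02162643  0.09751289 -3.11891501]
t 25.88 pos [ 523.  -192.8  199.7] yaw 169.98 tilt [0.0001 0.0001] F [ 0.08 -0.84 -3.28] grip 0.17 58.8
 tool delta mm [-20.3  -0.6   9.7] turn 0.0014
```

Still hanging freely (-3.1 N). I continue down in small steps.

>>> step_arm(
  rows=[
    [0,0,0.0015,0,0],
    [0,0,0.0015,0,0],
    [0,0,0.0015,0,0],
    [0,0,0,0,0],
    [0,0,0,0,0],
  ],
)

```text
clock: 26.3
position: [0.5228, -0.1928, 0.195]
tcp_rot: [-0.274, -3.129, -0.0]
force: [-1.1, -0.0, -3.4]
grip_width: 0.169
grip_force: 58.8
```

```bash
python3 f.py
```

```text
[ 0.2354181  -0.20624529 -3.31282993]
t 26.5 pos [ 522.9 -192.8  195.2] yaw 169.98 tilt [0.0001 0.0001] F [ 1.14 -0.16 -2.83] grip 0.171 58.8
 tool delta mm [-20.3  -0.6   5.2] turn 0.0014
```

>>> step_arm(
  rows=[
    [0,0,0.001,0,0],
    [0,0,0.001,0,0],
    [0,0,0.001,0,0],
    [0,0,0,0,0],
    [0,0,0,0,0],
  ],
)

```text
clock: 26.92
position: [0.5228, -0.1928, 0.1921]
tcp_rot: [-0.274, -3.129, -0.0]
force: [-0.6, 0.1, -2.6]
grip_width: 0.17
grip_force: 59.0
```

```bash
python3 f.py
```

```text
[-0.4773269   0.19322611 -2.54644459]
t 27.12 pos [ 522.8 -192.8  192.2] yaw 169.97 tilt [0.     0.0001] F [-1.17  0.42 -2.18] grip 0.166 59.0
 tool delta mm [-20.4  -0.5   2.2] turn 0.0013
```

Contact is beginning at z≈0.192, as predicted. I now lower while following toward tool +x so the saw rights itself.

>>> step_arm(
  rows=[
    [0.001,0,0.0007,0,0],
    [0.002,0,0.001,0,0],
    [0.002,0,0.001,0,0],
    [0.002,0,0.001,0,0],
    [0.002,0,0.001,0,0],
    [0.002,0,0.001,0,0],
    [0.002,0,0.001,0,0],
    [0,0,0,0,0],
  ],
)

```text
clock: 27.78
position: [0.5095, -0.1905, 0.1853]
tcp_rot: [-0.275, -3.129, 0.0]
force: [-1.3, 0.7, -0.9]
grip_width: 0.163
grip_force: 59.1
```

```bash
python3 f.py
python3 - <<'E'
from h import *
p=manip.read_camera("side");T=np.array(manip.observe()["position"]);u,v=proj(p,T+[0,0,-.14]).astype(int)
cv2.imwrite("pics/s5c.png",cv2.resize(p["img"][v-30:v+40,u-40:u+30,::-1],(600,600),interpolation=cv2.INTER_CUBIC))
E
```

```text
[-0.99776051  0.06117072 -0.60695677]
t 27.98 pos [ 510.1 -190.6  185.5] yaw 169.97 tilt [0.     0.0001] F [-1.48 -0.03 -0.15] grip 0.166 59.1
 tool delta mm [-33.3  -0.5  -4.5] turn 0.0013
```

View pics/s5c.png

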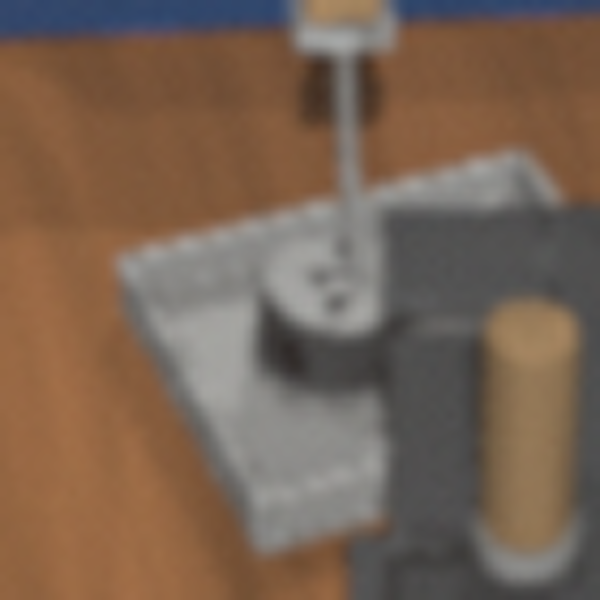

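The saw stands flat on its teeth in the tray, with its top centre at crop (330,275). The wire is at the hole's right edge and the foot is inside the hole, no longer under the plate. I centre it and withdraw gently.

>>> step_arm(
  rows=[
    [0.0009,0,0,0,0],
    [0.0008,0,0,0,0],
    [0,0,-0.001,0,0],
    [0,0,-0.001,0,0],
    [0,0,-0.001,0,0],
    [0,0,0,0,0],
  ],
)

```text
clock: 28.53
position: [0.5086, -0.1903, 0.1888]
tcp_rot: [0.274, 3.129, -0.0]
force: [0.4, 0.3, -0.6]
grip_width: 0.164
grip_force: 59.0
```

```bash
python3 f.py
python3 - <<'E'
from h import *
p=manip.read_camera("side");T=np.array(manip.observe()["position"]);u,v=proj(p,T+[0,0,-.14]).astype(int)
cv2.imwrite("pics/s6c.png",cv2.resize(p["img"][v-30:v+40,u-40:u+30,::-1],(600,600),interpolation=cv2.INTER_CUBIC))
E
```

```text
[-0.02999472  0.05869721 -1.61503432]
t 28.73 pos [ 508.4 -190.2  188.5] yaw 169.98 tilt [0.     0.0001] F [-0.26 -0.46 -1.39] grip 0.169 59.0
 tool delta mm [-35.1  -0.6  -1.5] turn 0.0014
```

View pics/s6c.png

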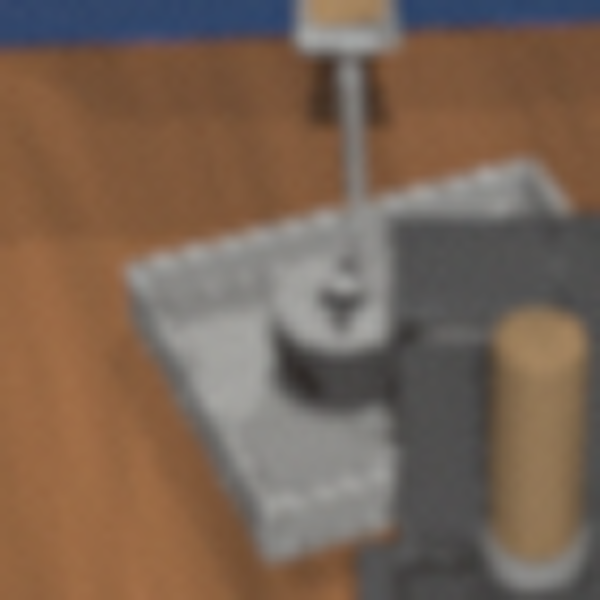

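The saw stands flat and the foot is coming out of the hole. I raise further.

>>> step_arm(
  rows=[
    [0,0,-0.001,0,0],
    [0,0,-0.0015,0,0],
    [0,0,-0.002,0,0],
    [0,0,-0.003,0,0],
    [0,0,-0.003,0,0],
    [0,0,0,0,0],
  ],
)

```text
clock: 29.28
position: [0.5087, -0.1903, 0.1997]
tcp_rot: [0.274, 3.129, -0.0]
force: [-0.2, -0.7, -0.9]
grip_width: 0.167
grip_force: 59.0
```

```bash
python3 f.py
python3 - <<'E'
from h import *
p=manip.read_camera("side");save(p,"s7.png");w=cloud(p)
m=(w[:,:,2]>.045)&(w[:,:,2]<.1)&(np.hypot(w[:,:,0]-.505,w[:,:,1]+.191)<.04)
q=w[(np.hypot(w[:,:,0]-.505,w[:,:,1]+.195)<.045)&(w[:,:,2]>.026)&(w[:,:,2]<.06)];print(len(q),np.median(q,0),q.min(0),q.max(0))
E
```

```text
[-0.14165531  0.1940334  -1.43111734]
t 29.48 pos [ 508.3 -190.2  198.9] yaw 169.98 tilt [-0.0001  0.0001] F [ 0.58  0.5  -1.77] grip 0.169 59.0
 tool delta mm [-35.1  -0.6   8.9] turn 0.0013
167 [ 0.50132294 -0.20047491  0.03713187] [ 0.48138036 -0.21830236  0.02605166] [ 0.52229118 -0.16983289  0.05932758]
```

>>> step_arm(
  rows=[
    [0,0,-0.01,0,0],
    [0,0,-0.02,0,0],
    [0,0,-0.02,0,0],
    [0.0044,-0.0095,-0.015,0,0],
    [0.0088,-0.019,0,0,0],
    [0.0088,-0.019,0,0,0],
    [0.0088,-0.019,0,0,0],
    [0.0088,-0.019,0,0,0],
    [0.0088,-0.019,0,0,0],
    [0.0088,-0.019,0,0,0],
    [0.0044,-0.0105,0,0,0],
    [0,0,0,0.11,0],
    [0,0,0,0.12,0],
    [0,0,0,0.12,0],
    [0,0,0,0.12,0],
    [0,0,0,0.12,0],
    [0,0,0,0.12,0],
    [0,0,0,0.12,0],
    [0,0,0,0.12,0],
    [0,0,0,0.12,0],
  ],
)

```text
clock: 31.2
position: [0.4248, -0.311, 0.2645]
tcp_rot: [1.838, 2.547, 0.001]
force: [-0.0, 0.2, -1.4]
grip_width: 0.166
grip_force: 59.0
```

>>> step_arm(
  rows=[
    [0,0,0,0.12,0],
    [0,0,0,0.12,0],
    [0,0,0,0.12,0],
    [0,0,0,0.12,0],
    [0,0,0,0.12,0],
    [0,0,0,0.12,0],
    [0,0,0,0.12,0],
    [0,0,0,0.12,0],
    [0,0,0,0.12,0],
    [0,0,0,0.12,0],
    [0,0,0,0.12,0],
    [0,0,0,0.12,0],
    [0,0,0,0.12,0],
    [0,0,0,0.12,0],
    [0,0,0,0.12,0],
    [0,0,0,0.12,0],
    [0,0,0,0.12,0],
    [0,0,0,0.08,0],
    [0,0,0,0,0],
    [0,0,0,0,0],
  ],
)

```text
clock: 32.87
position: [0.4248, -0.3111, 0.2643]
tcp_rot: [-3.122, 0.345, -0.0]
force: [-0.0, -0.5, -1.7]
grip_width: 0.169
grip_force: 59.0
```

Run:
```python
from h import *
go([.4255,-.3122,.1855],-13.0)
```

```text
t 32.87 pos [ 424.8 -311.1  264.3] yaw -12.6 tilt [0.0003 0.0001] F [-0.02 -0.52 -1.73] grip 0.169 59.0
 tool delta mm [ 0.9  0.9 78.8] turn 0.0071
```

>>> step_arm(
  rows=[
    [0.0009,0.0009,0.008,0.007,0],
    [0,0,0.014,0,0],
    [0,0,0.014,0,0],
    [0,0,0.014,0,0],
    [0,0,0.014,0,0],
    [0,0,0.01,0,0],
    [0,0,0.005,0,0],
    [0,0,0,0,0],
    [0,0,0,0,0],
  ],
)

```text
clock: 33.62
position: [0.4252, -0.3126, 0.1852]
tcp_rot: [-3.121, 0.36, -0.0]
force: [-1.4, -0.1, -0.4]
grip_width: 0.165
grip_force: 59.0
```

Run:
```python
from h import *
go([.5188,-.3334,.1855],-13.0)
```

```text
t 33.62 pos [ 425.2 -312.6  185.2] yaw -13.17 tilt [0.0001 0.0001] F [-1.45 -0.1  -0.37] grip 0.165 59.0
 tool delta mm [95.9 -1.1 -0.3] turn -0.0029
```

>>> step_arm(
  rows=[
    [0.004,-0.0011,0,-0.003,0],
    [0.01,0,0,0,0],
    [0.012,0,0,0,0],
    [0.012,0,0,0,0],
    [0.01,0,0,0,0],
    [0.008,0,0,0,0],
    [0.006,0,0,0,0],
    [0.005,0,0,0,0],
    [0.003,0,0,0,0],
    [0,0,0,0,0],
  ],
)

```text
clock: 34.45
position: [0.4939, -0.3273, 0.1849]
tcp_rot: [-3.121, 0.356, -0.0]
force: [0.1, -1.0, -1.1]
grip_width: 0.169
grip_force: 59.0
```

>>> step_arm(
  rows=[
    [0.004,0,0,0,0],
    [0.004,0,0,0,0],
    [0.004,0,0,0,0],
    [0.004,0,0,0,0],
    [0.004,0,0,0,0],
    [0.003,0,0,0,0],
    [0.003,0,0,0,0],
    [0,0,0,0,0],
  ],
)

```text
clock: 35.12
position: [0.5193, -0.3331, 0.1849]
tcp_rot: [-3.121, 0.356, -0.0]
force: [-0.5, -0.5, -1.9]
grip_width: 0.168
grip_force: 59.0
```

```bash
sed -i 's/go(.*/go([.5188,-.3334,.181],-13.0)/' f.py; python3 f.py
```

```text
[ 0.10760563 -0.33036392 -1.22208583]
t 35.32 pos [ 518.7 -333.1  184.9] yaw -13.03 tilt [-0.0002  0.0001] F [ 1.27 -0.47 -1.62] grip 0.167 59.0
 tool delta mm [0.2 0.2 3.9] turn -0.0005
```

Free entry, no side force. I lower until the collar rests on the shelf.

>>> step_arm(
  rows=[
    [0,0,0.001,0,0],
    [0,0,0.001,0,0],
    [0,0,0.001,0,0],
    [0,0,0,0,0],
    [0,0,0,0,0],
  ],
)

```text
clock: 35.73
position: [0.5188, -0.3331, 0.1819]
tcp_rot: [-3.121, 0.356, 0.0]
force: [0.2, 0.2, -1.0]
grip_width: 0.168
grip_force: 59.0
```

```bash
python3 f.py
```

```text
[ 0.00558824 -0.02137658 -0.9409496 ]
t 35.93 pos [ 518.9 -333.1  182. ] yaw -13.03 tilt [0.0001 0.    ] F [ 0.54  0.51 -1.45] grip 0.167 59.0
 tool delta mm [-0.   0.3  1. ] turn -0.0004
```

>>> step_arm(
  rows=[
    [0,0,0.0005,0,0],
    [0,0,0.0005,0,0],
    [0,0,0,0,0],
  ],
)

```text
clock: 36.18
position: [0.5189, -0.3331, 0.181]
tcp_rot: [-3.121, 0.356, -0.0]
force: [0.0, -0.3, -0.3]
grip_width: 0.164
grip_force: 59.2
```

```bash
python3 f.py
```

```text
[-0.2821035   0.56774842  0.22920043]
t 36.38 pos [ 518.9 -333.1  181. ] yaw -13.03 tilt [0.0001 0.0001] F [-0.14  0.88 -0.28] grip 0.17 59.3
 tool delta mm [-0.   0.3  0. ] turn -0.0005
```

The shelf now bears the collar. I open and retreat upward.

>>> step_arm(
  rows=[
    [0,0,0,0,0.02],
    [0,0,0,0,0.03],
    [0,0,0,0,0.045],
    [0,0,0,0,0.05],
    [0,0,0,0,0.05],
    [0,0,0,0,0.05],
    [0,0,-0.004,0,0.05],
    [0,0,-0.008,0,0.05],
    [0,0,-0.015,0,0.05],
    [0,0,-0.025,0,0.05],
    [0,0,-0.03,0,0.05],
    [0,0,-0.03,0,0.05],
    [0,0,-0.02,0,0.05],
    [-0.02,0,0,0,0.05],
    [-0.03,0,0,0,0.05],
    [-0.03,0,0,0,0.05],
    [-0.03,0,0,0,0.05],
    [-0.02,0,0,0,0.05],
    [0,0,0,0,0.05],
    [0,0,0,0,0.05],
  ],
)

```text
clock: 38.05
position: [0.3917, -0.3039, 0.3142]
tcp_rot: [3.12, -0.357, 0.002]
force: [0.7, 0.1, 0.3]
grip_width: 0.588
grip_force: 0.0
```

Run:
```python
from h import *
p=manip.read_camera("side");t=manip.read_camera("top")
a=cv2.resize(p["img"][190:340,240:340,::-1],(400,600),interpolation=cv2.INTER_CUBIC)
b=cv2.resize(t["img"][165:265,290:390,::-1],(400,400),interpolation=cv2.INTER_CUBIC)
d=np.zeros((600,800,3),np.uint8);d[:,:400]=a;d[:400,400:]=b;cv2.imwrite("pics/end.png",d)
print(manip.observe()["clock"],manip.observe()["force"])
```

```text
38.15 [ 0.31115107 -0.45699826 -0.19197782]
```

View pics/end.png

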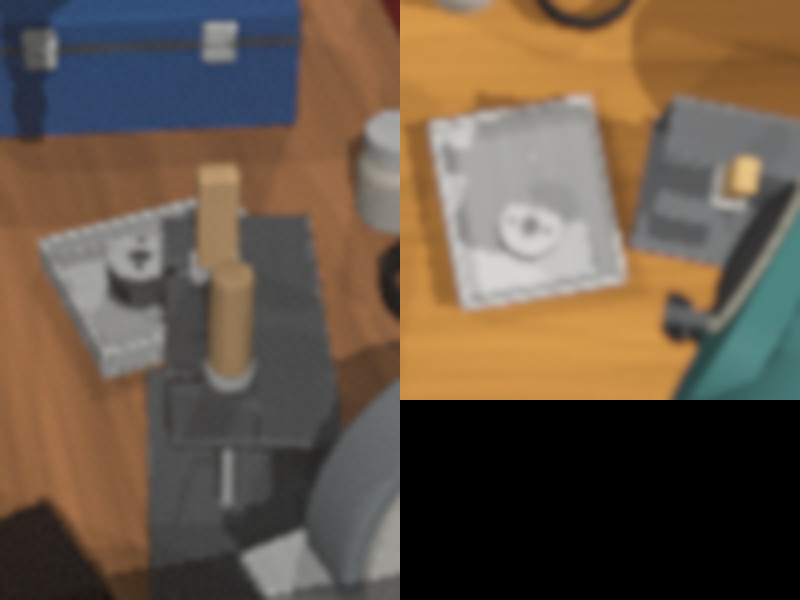

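The saw stands plate-up in the tray, at crop (530,228) in the top view. The hook hangs upright in its slot at (742,175), the screwdriver is untouched, and the arm is clear.

```bash
python3 -c "
from rig import manip
print(manip.hand_in())"
```

```text
the job is handed in; nothing more can be done
None
```

The job is handed in at about 38 s of the 72 s allowed: the hole saw stands on its teeth in the tray, the hook hangs back in its slot, and the tools, tray and rack in the last pictures look undisturbed.

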